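# Wedge up a transformer and hold it

### The arm

A 6-joint arm with a two-finger parallel gripper is mounted at the origin on a cart in front of the work surface, level with it; the furniture and walls round the work are solid. World frame = base frame: x ahead of the robot, y to its left, z up, the work surface at z = 0. Lengths are in mm, angles in rad, forces in N, time in s.
With the tool pointing down it reaches from about 275 to 1000 mm from the base axis. Payload 8.4 kg.
Tool frame: the origin (TCP) lies at the very end of the fingers, on their centre line; the grasp point (between the pads) lies 19 mm behind it; y points along the fingers, x is the direction in which the jaws open and shut, and the axes are right-handed (so a half turn about y gives the same grasp; the last joint's range is limited). The gripper opens to 85 mm and grips with 20 to 120 N. Pads are 22 mm wide; open, the fingers measure 114 mm over their backs; the gripper's body (76 mm by 85 mm) begins 54 mm behind the grasp point. The pads swing forward as they close: fully open they stand 13 mm farther back than shut.
Start: joints at [-1.175, 0.353, 1.633, -0, 1.155, -0.002], TCP at [242.118, -576.2, 231.281] pointing down, gripper open.
Joint ranges: [-2.63, 2.63], [-0.92, 2.1], [0.06, 2.66], [-1.3, 4.44], [0, 2.69], [-3.02, 3.02]. Speed limits (rad/s): [2.22, 2.22, 2.79, 3.14, 3.14, 3.14].

### API

Orientations are given as [roll, pitch, yaw] about the fixed x, y, z axes, in that order (R = Rz(yaw) Ry(pitch) Rx(roll)).
In Python, from rig import r gives the robot as it stands.
- The arm moves only by the tool servo_tool, never from a script. Its argument "motion" is a list of rows, each a list of 7 numbers: the opening, from -1 (shut) to 1 (fully open), then the shift along the tool's x, y, z in m, then the turn, a rotation vector about the tool's x, y, z in units of 10 degrees (1.0 is 10 degrees). A call has 1 to 12 rows; each row is the pose to reach, as a shift and turn from the pose commanded when the call began, along the tool's axes at that moment; what a row does not reach only later rows make up. A row lasts 1/8 s, in which the tool goes at most 62.5 mm and 10.7 degrees, less where a joint would pass 70% of its speed; a pose out of reach is approached as far as the arm can. A call with a gripper value outside its range is refused whole. The fingers move at their own pace and stop on an object; "grip_force" is the grip in N (left out, the last holds). Time passes only in rows, so rows that repeat a pose let the fingers close. It gives the time, the measured TCP pose, the force and the opening at its end, in the units of the state.
- r.sense(): the state, without advancing time (a new reading comes with each control period).
- r.grab_frame(name): name is "side" or "top"; returns the picture (384x512x3 uint8, red, green, blue); there is no depth.
- r.calibration(name): a dict with "fx", "fy", "cx", "cy" (pixels), "R" (3x3) and "t" (3): a world point X has camera coordinates R X + t. Camera axes: x right, y down, z forward; pixel columns grow to the right and rows downward; lengths in mm; the calibration is good to about 2 mm. A picture is of the moment at which its call begins. calibration takes no time and is no camera call.
- r.sign_off(): hands the job in, once; it reports no verdict.
The state is a dict: "clock": time; "qpos": joint angles; "qvel": joint speeds; "joint_efforts": joint torques, N m; "eef_pos": TCP position; "tcp_rot": TCP orientation; "contact_force": force on the tool from outside, world axes, zero at the start; "wrist_torque": the same for the moment, N m; "opening": opening from 0.0 (shut) to 1.0 (fully open).
Only numpy, scipy, OpenCV 4.12 (cv2) and the standard library are available. Lean on these libraries where they do the work, as an engineer would, in place of code of your own. Each camera call takes 0.05 s, during which the arm holds its last target. There are 200 camera calls.

### The job

Take the orange wedge by its tall tab, draw it straight up out of its slotted holder, set it upright on the worktop at the open end of the blue frame, and gently push its nose between the rails, under the transformer, until the whole front edge of the transformer has just come up off the rails, by about 5 mm, its rear edge still down against the back stop. Finish while holding the wedge there, still gripped and flat on the worktop, with the transformer resting on it. Touch the transformer with nothing but the wedge, and leave the bottle, the spool and the tape where they stand.

Things in the scene. Friction and masses are not known exactly. Their poses are not given: they have to be found in the camera images.
- holder: grey slotted holder fixed to the worktop, 158 x 34 x 40 mm (long, wide, high). Its slot is open at the top, 18 mm wide, runs along the holder's x axis and its floor is 6 mm above the worktop. Origin: underside, below the middle of the wedge's grip tab; the holder reaches from 34 mm behind the origin to 124 mm ahead of it (+x). z is up.
- wedge: orange plastic wedge, 0.15 kg: an upright plate 14 mm thick (y), 140 mm long, standing in the holder's slot. Origin: underside, below the middle of the grip tab, which is 50 mm long and 80 mm high; in the holder its upper 46 mm stand free. From the tab the nose runs along +x; its top falls evenly from 26 mm high at 25 mm from the origin to 8 mm at 115 mm, the tip (1 mm per 5 mm). z is up.
- wedge_nose (a point): the tip of the wedge's nose, at its underside, 115 mm ahead (+x) of the wedge's origin
- frame: blue frame fixed to the worktop: two rails 16 mm high, 112 mm long along x; between them a channel 48 mm wide whose floor is the bare worktop; side lips 24 mm high outside; at the +x end a back stop 30 mm high. Origin: on the worktop, in mid channel, below the transformer's middle. The channel is open at -x: the wedge is pushed in from there along +x. z is up.
- frame_mouth (a point): the middle of the channel at the transformer's front edge, level with the rails' tops: 50 mm on the -x side of the frame's origin and 16 mm above the worktop
- transformer: mains transformer (dark core, yellow winding), 0.6 to 1 kg, loose, on its aluminium plate 100 x 84 x 4 mm (x, y, z), 74 mm high in all. The plate lies on the rails between the lips, rear edge 2 mm from the back stop. Origin: centre of the plate's underside, axes as the frame's. Front edge lifted by the wedge, it tilts about its rear edge; the push takes 3 to 12 N.
- transformer_front_left (a point): left end of the front (-x) lower edge of the transformer's plate, 40 mm to the +y side of its middle; 16 mm above the worktop when it lies on the rails
- transformer_front_right (a point): right end of the same edge, 40 mm to the -y side
- transformer_rear (a point): middle of the rear (+x) lower edge of the transformer's plate
- ipa_bottle: white plastic bottle with a red nozzle, 47 mm wide, 134 mm high, standing; leave it alone. Origin: centre of its underside
- solder_spool: blue and silver spool, 58 mm wide, 36 mm high; leave it alone. Origin: centre of its underside
- tape: roll of black tape lying flat, 62 mm wide, 19 mm high; leave it alone. Origin: centre of its underside
Not all that is in view belongs to the job. There is more than one size of the wedge; the one meant has the size given above.

How it is judged (in metres and radians):
On the way, in this order (a step that is already met when the one before it is completed fails the run):
1. the gripped wedge is drawn up clear of the holder (contact force between the fingers and wedge above 1 N and z of wedge in the frame of holder above 0.042 m), for 0.1 s.
2. the wedge, gripped and upright on the worktop, has its nose in the channel, not more than 25 mm under the transformer, which still lies on the rails (contact force between the fingers and wedge above 1 N and height (world z) of wedge below 0.006 m and angle between wedge's own z axis and vertical below 0.12 rad and x of wedge_nose in the frame of frame between -0.056 and -0.025 m and y of wedge_nose in the frame of frame between -0.022 and 0.022 m and z of each of transformer_front_left, transformer_front_right in the frame of frame below 0.0175 m), for 0.05 s.
At the end, for the whole second after the job is handed in: Wedge gripped (1 N), upright (0.08 rad), underside within 4 mm of the worktop, carrying the transformer (0.8 N): both front corners 2 to 8.5 mm above the rails, rear edge less than 1.8 mm above them, shifted less than 5 mm along them, at rest, not touched by the robot (contact force between the fingers and wedge above 1 N and contact force between wedge and transformer above 0.8 N and height (world z) of wedge below 0.004 m and angle between wedge's own z axis and vertical below 0.08 rad and z of transformer_front_left in the frame of frame between 0.018 and 0.0245 m and z of transformer_front_right in the frame of frame between 0.018 and 0.0245 m and z of transformer_rear in the frame of frame below 0.0178 m and linear speed of transformer below 0.01 m/s and x of transformer in the frame of frame between -0.005 and 0.006 m and contact force between each of the arm, the fingers and transformer below 0.3 N); the arm keeps its last pose, push and grip.
It fails at once if the robot touches the transformer itself (contact force between any of the arm, the fingers and transformer above 1 N).
It fails at once if the transformer is tipped up: its front edge more than 15 mm above the rails (z of any of transformer_front_left, transformer_front_right in the frame of frame above 0.031 m).
It fails at once if the bottle, the spool or the tape is shifted by more than 20 mm (distance of any of ipa_bottle, solder_spool, tape from where it was at the start of the episode above 0.02 m).
It also fails if it takes over 42 s, if anything falls off the work surface, if the arm or the gripper's body presses on something with over 40 N, if the wrist force passes 120 N, or if a joint passes its speed limit or range.

## Working session

There is one attempt and no reset: what is moved stays moved. The work goes in short steps, Python scripts to look and compute and a tool call to move; the robot and the scene stay as the last step left them, time stands still between calls to the robot, and variables do not carry over. Pictures are saved under pics/ and viewed, on a budget of 10 in all, crops included, one or two more only if the job needs it, and the job is handed in when it is done.

Besides the shell and the picture viewer there is one more tool, called after "Emit:" as a command line: name --pt "numbers of a row" for each row, then --argument value for the rest. servo_tool: Moves the arm, as the interface text tells. Its arguments: {"type":"object","properties":{"motion":{"type":"array","items":{"type":"array","items":{"type":"number"}}},"grip_force":{"type":"number"}},"required":["motion"]}

```bash
mkdir -p pics
python3 - <<'E'
from rig import r
import cv2,numpy as np
for n in("side","top"):
    im=r.grab_frame(n); cv2.imwrite(f"pics/{n}0.png",im[:,:,::-1])
    c=r.calibration(n); print(n,{k:np.round(v,3).tolist() for k,v in c.items()}, (-np.array(c["R"]).T@np.array(c["t"])).round(0))
print(r.sense())
E
```

```text
side {'fx': 389.354, 'fy': 389.354, 'cx': 254.316, 'cy': 196.58, 'R': [[-0.991, -0.137, -0.001], [-0.071, 0.522, -0.85], [0.117, -0.842, -0.526]], 't': [578.524, 16.985, 1218.826]} [ 432. 1097.  657.]
top {'fx': 435.255, 'fy': 435.255, 'cx': 250.216, 'cy': 191.274, 'R': [[-0.026, -1.0, 0.005], [-0.984, 0.025, -0.177], [0.177, -0.009, -0.984]], 't': [119.885, 555.767, 1059.778]} [ 362.  116. 1141.]
{'clock': 0.1, 'qpos': array([-1.17540757e+00,  3.53589080e-01,  1.63408259e+00, -1.44121856e-05,
        1.15521793e+00, -2.38239535e-03]), 'qvel': array([ 0.00038121, -0.00087979, -0.00213584, -0.00012741,  0.0010033 ,
       -0.00042367]), 'joint_efforts': array([-1.49760490e-03, -6.06360984e+01, -3.42820466e+01, -4.01354248e-05,
        4.06455685e-03, -3.07418236e-05]), 'eef_pos': array([ 241.93627352, -575.78834166,  230.62063031]), 'tcp_rot': array([-1.57080641e+00,  1.29697552e-03, -1.17301935e+00]), 'contact_force': array([ 0.45900263, -0.65696399,  0.40326423]), 'wrist_torque': array([-0.01790924,  0.01069815,  0.01554076]), 'opening': 1.0024344608890199}
```

View pics/side0.png

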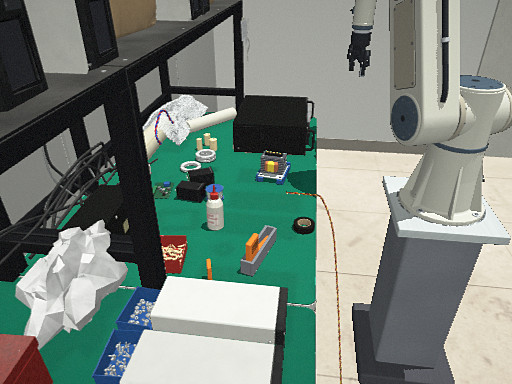

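View pics/top0.png

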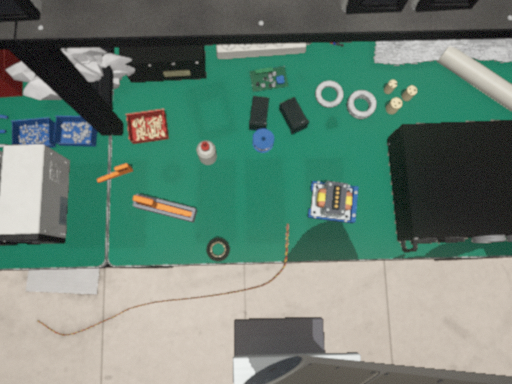

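The side view shows the holder at about (258,250) and the frame at about (273,167). In the top view, there are two orange candidates: the wedge in the grey holder at (165,207) and a smaller loose one at (115,173). The one in the holder fits the description. I'll confirm with one enlarged crop.

Run:
```python
import cv2,numpy as np
t=cv2.imread("pics/top0.png");s=cv2.imread("pics/side0.png")
f=lambda im,x,y,w,h:cv2.resize(im[y:y+h,x:x+w],(400,300),interpolation=cv2.INTER_CUBIC)
cv2.imwrite("pics/c1.png",np.vstack([np.hstack([f(t,120,170,100,75),f(t,294,165,80,60)]),np.hstack([f(s,200,215,100,75),f(s,233,137,80,60)])]))
```

```text
(no output)
```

View pics/c1.png

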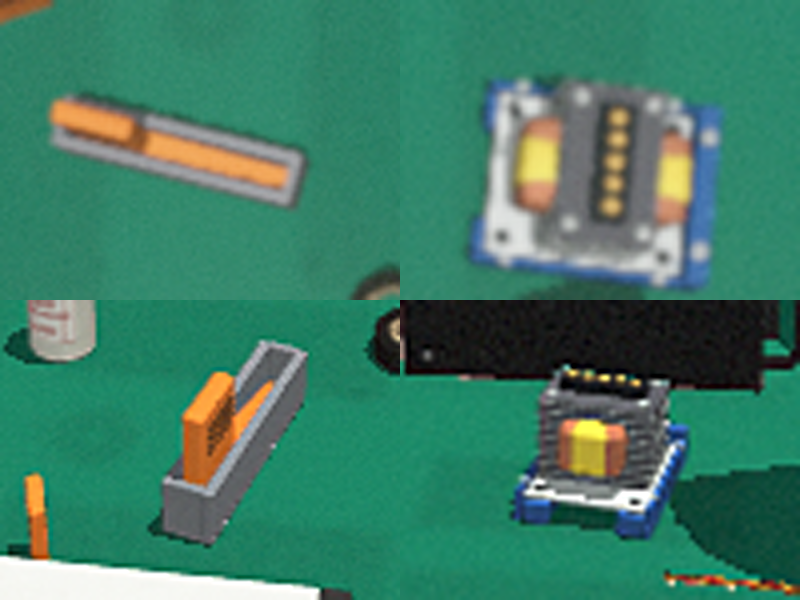

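The crop confirms it: the wedge sits in the grey holder with its tall tab on the +y world side and its nose pointing towards −y. The frame's open end faces +y (left in the top view), with its back stop on the right. Next I'll fit the poses.

```bash
cat > h.py <<'E'
from rig import r
import cv2,numpy as np
from scipy.optimize import least_squares
C={n:r.calibration(n) for n in("side","top")}
def proj(n,X):
    c=C[n];p=np.atleast_2d(X)@np.array(c["R"]).T+np.array(c["t"])
    return np.c_[c["fx"]*p[:,0]/p[:,2]+c["cx"],c["fy"]*p[:,1]/p[:,2]+c["cy"]]
def world(q,L):
    c,s=np.cos(q[2]),np.sin(q[2]);L=np.atleast_2d(np.array(L,float))
    return np.c_[q[0]+c*L[:,0]-s*L[:,1],q[1]+s*L[:,0]+c*L[:,1],L[:,2]]
def fit(obs,q0):  # obs: (cam,local,px)
    f=lambda q:np.ravel([proj(n,world(q,l))[0]-p for n,l,p in obs])
    s=least_squares(f,q0,loss="soft_l1",x_scale=[100,100,1]);return s.x,f(s.x).reshape(-1,2).round(1)
E
python3 - <<'E'
from h import *
T=lambda a,b,ox,oy,k:(ox+(a+.5)/k-.5,oy+(b+.5)/k-.5)
H=lambda l,a,b,n:(n,l,T(a,b,*((120,170,4) if n=="top" else (200,215,4))))
F=lambda l,a,b,n:(n,l,T(a,b,*((294,165,5) if n=="top" else (233,137,5))))
o=[H((124,17,40),303,153,"top"),H((124,-17,40),295,207,"top"),H((-34,-17,40),52,142,"top"),
 H((-34,17,40),165,180,"side"),H((-34,-17,40),215,193,"side"),H((124,17,40),265,42,"side"),H((124,-17,40),306,52,"side")]
q,e=fit(o,[400,300,-1.7]);print("holder",q.round(3),e.tolist())
o=[F((-50,42,20),92,95,"top"),F((-50,-42,20),77,252,"top"),F((50,-42,20),283,272,"top"),
 F((-50,42,20),125,190,"side"),F((-50,-42,20),243,207,"side")]
p,e=fit(o,[400,-100,-1.6]);print("frame",p.round(3),e.tolist())
print("predicted tab top crop px",((proj("top",world(q,[(-25,-7,86),(25,-7,86)]))-[120,170])*4).round())
E
```

```text
holder [537.428 369.196  -1.845] [[0.5, 0.3], [-1.1, -0.4], [-0.1, 0.7], [-0.6, -0.1], [-0.1, 0.5], [-0.6, -1.2], [1.0, -0.7]]
frame [ 533.011 -103.262   -1.695] [[0.5, -0.2], [1.2, -0.0], [-1.6, -0.2], [-0.0, 0.8], [0.6, 0.5]]
predicted tab top crop px [[ 49. 120.]
 [128. 140.]]
```

```bash
cat >> h.py <<'E'
HOLD=np.array([537.4,369.2,-1.845]);FR=np.array([533,-103.3,-1.695])
def delta(P,yaw):  # shift (m, tool axes) and turn (units about tool y) from present to TCP P, tool yaw
    s=r.sense();y=s["tcp_rot"][2];d=np.array(P)-s["eef_pos"]
    A=np.array([[np.cos(y),np.sin(y),0],[0,0,-1],[-np.sin(y),np.cos(y),0]])
    return (A@d/1000).round(4),round(-np.degrees(yaw-y)/10,3)
E
python3 - <<'E'
from h import *
P=world(HOLD,[(-8,0,150)])[0];print(P,delta(P,HOLD[2]+np.pi/2))
E
```

```text
[539.56624357 376.90112906 150.        ] (array([-0.763 ,  0.0806,  0.6434]), np.float64(-5.15))
```

Emit:
servo_tool --pt "1 -0.048 0 0.04 0 -0.32 0" --pt "1 -0.095 0 0.08 0 -0.64 0" --pt "1 -0.143 0 0.121 0 -0.97 0" --pt "1 -0.191 0 0.161 0 -1.29 0" --pt "1 -0.238 0 0.201 0 -1.61 0" --pt "1 -0.286 0 0.241 0 -1.93 0" --pt "1 -0.334 0 0.281 0 -2.25 0" --pt "1 -0.381 0 0.322 0 -2.57 0" --pt "1 -0.429 0 0.362 0 -2.9 0" --pt "1 -0.477 0 0.402 0 -3.22 0" --pt "1 -0.52 0 0.438 0 -3.5 0" --pt "1 -0.56 0 0.472 0 -3.8 0"

```text
clock: 1.6
eef_pos: [460.4, 125.1, 231.2]
tcp_rot: [-1.571, -0.0, -0.507]
contact_force: [0.8, -0.8, -0.1]
opening: 0.997
```

Run:
```python
from h import *
P=world(HOLD,[(-8,0,150)])[0];print(r.sense()["eef_pos"],delta(P,HOLD[2]+np.pi/2))
```

```text
[460.42558219 125.06693281 231.20881209] (array([-0.0531,  0.0812,  0.2586]), np.float64(-1.335))
```

Emit:
servo_tool --pt "1 -0.01 0 0.05 0 -0.3 0" --pt "1 -0.021 0 0.1 0 -0.6 0" --pt "1 -0.032 0 0.15 0 -0.9 0" --pt "1 -0.042 0.02 0.205 0 -1.1 0" --pt "1 -0.053 0.05 0.2586 0 -1.335 0" --pt "1 -0.053 0.081 0.2586 0 -1.335 0" --pt "1 -0.053 0.081 0.2586 0 -1.335 0" --pt "1 -0.053 0.081 0.2586 0 -1.335 0"

```text
clock: 2.6
eef_pos: [540.5, 374.3, 151.2]
tcp_rot: [-1.57, -0.0, -0.277]
contact_force: [0.1, 0.4, 0.4]
opening: 0.998
```

Run:
```python
from h import *
a=r.grab_frame("side");b=r.grab_frame("top")
f=lambda im,x,y,w,h:cv2.resize(im[y:y+h,x:x+w],(400,480),interpolation=cv2.INTER_CUBIC)
cv2.imwrite("pics/c2.png",np.hstack([f(a,210,185,100,120),f(b,110,150,100,120)])[:,:,::-1])
P=world(HOLD,[(-8,0,48)])[0];print(r.sense()["eef_pos"],delta(P,HOLD[2]+np.pi/2))
```

```text
[541.08865194 374.41276458 152.12923376] (array([-0.0021,  0.1041,  0.002 ]), np.float64(-0.019))
```

View pics/c2.png

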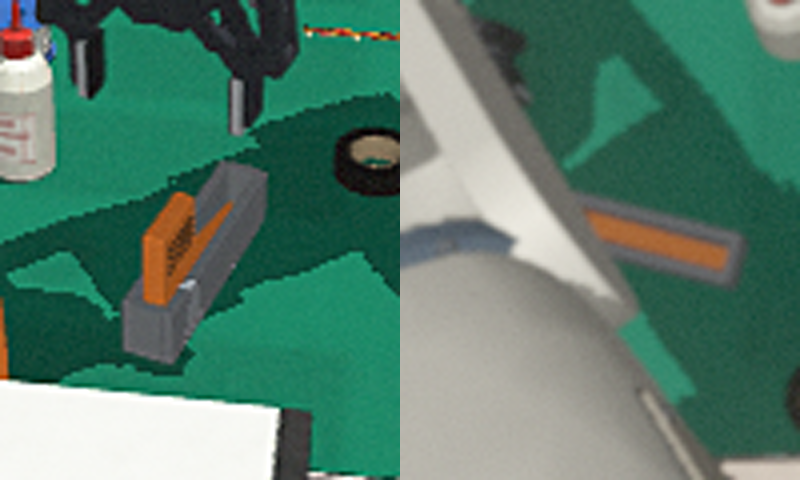

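The side crop shows the open fingers, at crop (90,80) and (240,120), straddling the line above the tab at (170,240). The tape and bottle are clear. Descending.

Emit:
servo_tool --pt "1 -0.001 0.03 0.001 0 0 0" --pt "1 -0.002 0.06 0.002 0 0 0" --pt "1 -0.002 0.085 0.002 0 0 0" --pt "1 -0.002 0.104 0.002 0 0 0" --pt "1 -0.002 0.104 0.002 0 0 0" --pt "1 -0.002 0.104 0.002 0 0 0"

```text
clock: 3.45
eef_pos: [539.6, 377.3, 47.5]
tcp_rot: [-1.57, -0.001, -0.277]
contact_force: [0.9, 1.0, -0.6]
opening: 1.001
```

Emit:
servo_tool --pt "-1 0 0 0 0 0 0" --pt "-1 0 0 0 0 0 0" --pt "-1 0 0 0 0 0 0" --pt "-1 0 0 0 0 0 0" --pt "-1 0 0 0 0 0 0" --pt "-1 0 0 0 0 0 0" --pt "-1 0 0 0 0 0 0" --pt "-1 0 0 0 0 0 0" --grip_force 50

```text
clock: 4.45
eef_pos: [539.0, 377.0, 46.4]
tcp_rot: [-1.571, -0.0, -0.277]
contact_force: [1.4, 0.8, 0.9]
opening: 0.155
```

Emit:
servo_tool --pt "-1 0 -0.005 0 0 0 0" --pt "-1 0 -0.015 0 0 0 0" --pt "-1 0 -0.03 0 0 0 0" --pt "-1 0 -0.045 0 0 0 0" --pt "-1 0 -0.06 0 0 0 0" --pt "-1 0 -0.075 0 0 0 0" --pt "-1 0 -0.08 0 0 0 0" --pt "-1 0 -0.08 0 0 0 0" --pt "-1 0 -0.08 0 0 0 0"

```text
clock: 5.58
eef_pos: [538.5, 376.8, 125.7]
tcp_rot: [-1.572, 0.001, -0.277]
contact_force: [1.1, -0.1, -1.8]
opening: 0.158
```

Run:
```python
from h import *
a=r.grab_frame("side");b=r.grab_frame("top")
f=lambda im,x,y,w,h:cv2.resize(im[y:y+h,x:x+w],(400,480),interpolation=cv2.INTER_CUBIC)
cv2.imwrite("pics/c3.png",np.hstack([f(a,210,165,100,120),f(b,110,150,100,120)])[:,:,::-1])
s=r.sense();print(s["eef_pos"],s["contact_force"],s["opening"])
# goal: TCP at wedge origin-8 along frame -x; nose at -100 in frame -> origin -215
P=world(FR,[(-100-115-8,0,126)])[0];print(P,delta(P,FR[2]+np.pi/2))
```

```text
[538.51211695 376.71571526 125.56316078] [-0.12351708 -0.90967175 -1.77016449] 0.15854279933404924
[560.62626142 117.98214948 126.        ] (array([ 0.092 , -0.0004, -0.2428]), np.float64(-0.874))
```

View pics/c3.png

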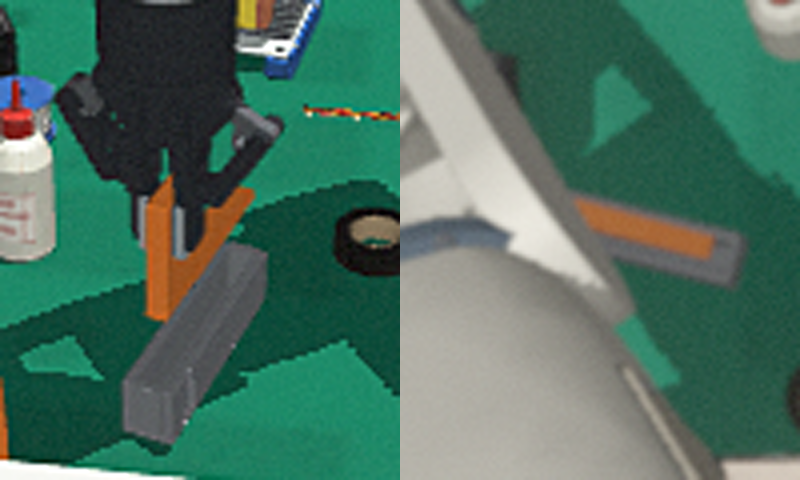

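Wedge is held and clear of the holder, with its tab in the jaws at crop (160,230). I'll check the clearance to the bottle, tape and spool along the path.

Run:
```python
from h import *
def ray(n,px,z):
    c=C[n];R=np.array(c["R"]);o=-R.T@np.array(c["t"]);d=R.T@np.array([(px[0]-c["cx"])/c["fx"],(px[1]-c["cy"])/c["fy"],1]);return (o+d*(z-o[2])/d[2]).round(0)
print("bottle",ray("top",(205,146),134),ray("side",(213,195),134),"spool",ray("top",(263,139),36),"tape",ray("top",(218,249),19),ray("side",(304,225),10))
```

```text
bottle [656. 212. 134.] [654. 267. 134.] spool [700.  68.  36.] tape [416. 192.  19.] [416. 194.  10.]
```

Emit:
servo_tool --pt "-1 0.005 0 -0.02 0 -0.1 0" --pt "-1 0.014 0 -0.06 0 -0.2 0" --pt "-1 0.023 0 -0.1 0 -0.4 0" --pt "-1 0.032 0 -0.14 0 -0.55 0" --pt "-1 0.042 0 -0.175 0 -0.7 0" --pt "-1 0.06 0 -0.205 0 -0.87 0" --pt "-1 0.08 0 -0.23 0 -0.87 0" --pt "-1 0.092 0 -0.243 0 -0.87 0" --pt "-1 0.092 0.03 -0.243 0 -0.87 0" --pt "-1 0.092 0.05 -0.243 0 -0.87 0" --pt "-1 0.092 0.05 -0.243 0 -0.87 0" --pt "-1 0.092 0.05 -0.243 0 -0.87 0"

```text
clock: 7.18
eef_pos: [561.4, 118.5, 76.8]
tcp_rot: [-1.571, -0.0, -0.125]
contact_force: [0.6, 0.1, -1.4]
opening: 0.154
```

Run:
```python
from h import *
a=r.grab_frame("side");b=r.grab_frame("top")
f=lambda im,x,y,w,h:cv2.resize(im[y:y+h,x:x+w],(400,600),interpolation=cv2.INTER_CUBIC)
cv2.imwrite("pics/c4.png",np.hstack([f(a,220,120,80,120),f(b,225,150,150,90)[:600] if 0 else cv2.resize(b[150:270,275:355],(400,600),interpolation=cv2.INTER_CUBIC)])[:,:,::-1])
s=r.sense();print(s["eef_pos"],s["tcp_rot"],s["contact_force"],s["opening"])
z=s["eef_pos"][2]-40.5
y=s["tcp_rot"][2]-np.pi/2;q=[*(s["eef_pos"][:2]+8*np.array([np.cos(y),np.sin(y)])),y]
W=world(q,[(115,7,z+8),(115,-7,z+8)])
print("nose tip pred (crop px) top",((proj("top",W)-[275,150])*5).round(),"side",((proj("side",W)-[220,120])*5).round())
W=world(FR,[(-50,42,20),(-50,-42,20),(-50,24,16),(-50,-24,16)])
print("plate front: top",((proj("top",W)-[275,150])*5).round().tolist(),"side",((proj("side",W)-[220,120])*5).round().tolist())
```

```text
[561.69408422 118.45730033  77.2414759 ] [-1.57025049e+00 -1.49423423e-03 -1.24633215e-01] [-0.16168435  0.63973906 -0.92645764] 0.157106043900604
nose tip pred (crop px) top [[ 91. 213.]
 [ 89. 240.]] side [[219. 286.]
 [240. 289.]]
plate front: top [[188.0, 167.0], [176.0, 325.0], [184.0, 202.0], [177.0, 292.0]] side [[188.0, 277.0], [309.0, 293.0], [214.0, 286.0], [283.0, 294.0]]
```

View pics/c4.png

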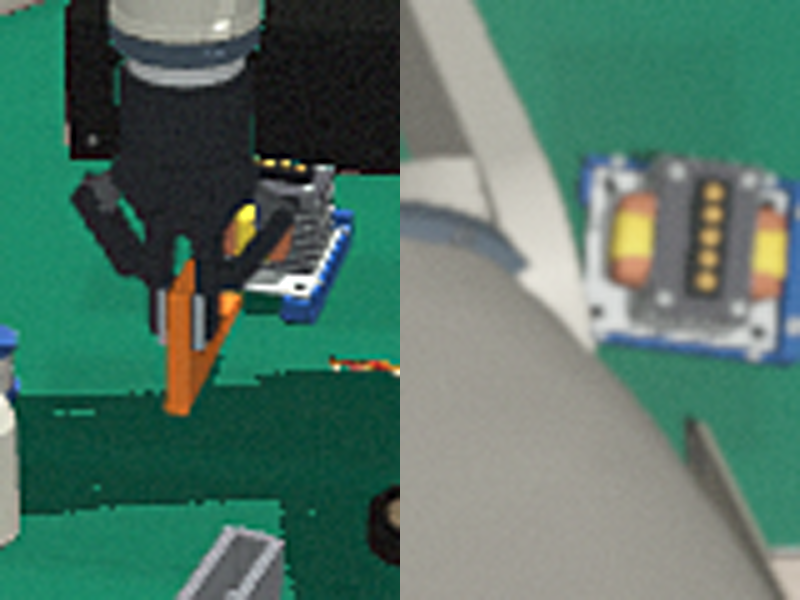

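The side view shows the wedge upright in the jaws with its nose at crop (230,300), aimed at the frame mouth. The top view matches the predicted plate corners. Lowering to the worktop.

Emit:
servo_tool --pt "-1 0 0.012 0 0 0 0" --pt "-1 0 0.024 0 0 0 0" --pt "-1 0 0.03 0 0 0 0" --pt "-1 0 0.033 0 0 0 0" --pt "-1 0 0.035 0 0 0 0" --pt "-1 0 0.035 0 0 0 0" --pt "-1 0 0.035 0 0 0 0"

```text
clock: 8.15
eef_pos: [561.2, 118.1, 41.5]
tcp_rot: [-1.571, -0.0, -0.125]
contact_force: [-1.3, -0.1, -1.6]
opening: 0.153
```

Run:
```python
from h import *
s=r.sense();print(s["eef_pos"],s["tcp_rot"],s["contact_force"],s["opening"])
P=world(FR,[(-40-115-8,0,40.5)])[0];print(P,delta(P,FR[2]+np.pi/2))
```

```text
[561.18899424 118.12325142  41.52944795] [-1.57063095e+00 -4.51980853e-04 -1.24938092e-01] [-1.26121879 -0.08753515 -1.57603053] 0.153276891995373
[553.1931866   58.44435142  40.5       ] (array([-0.0005,  0.001 , -0.0602]), np.float64(-0.004))
```

Emit:
servo_tool --pt "-1 0 0.0005 0 0 0 0" --pt "-1 0 0.001 0 0 0 0" --pt "-1 0 0.001 0 0 0 0" --pt "-1 0 0.001 0 0 0 0"

```text
clock: 8.65
eef_pos: [561.1, 118.1, 40.4]
tcp_rot: [-1.571, -0.0, -0.125]
contact_force: [0.5, 0.6, -1.8]
opening: 0.155
```

Emit:
servo_tool --pt "-1 0 0.0005 0 0 0 0" --pt "-1 0 0.001 0 0 0 0" --pt "-1 0 0.001 0 0 0 0"

```text
clock: 9.02
eef_pos: [561.2, 118.2, 40.2]
tcp_rot: [-1.571, -0.0, -0.125]
contact_force: [-1.7, -0.4, 10.3]
opening: 0.157
```

Worktop contact, so the underside is on the table. I'll ease off half a millimetre and advance to nose at −40.

Emit:
servo_tool --pt "-1 0 -0.0004 0 0 0 0" --pt "-1 0 -0.0005 -0.008 0 0 0" --pt "-1 0 -0.0005 -0.016 0 0 0" --pt "-1 0 -0.0005 -0.024 0 0 0" --pt "-1 0 -0.0005 -0.032 0 0 0" --pt "-1 0 -0.0005 -0.04 0 0 0" --pt "-1 0 -0.0005 -0.048 0 0 0" --pt "-1 0 -0.0005 -0.056 0 0 0" --pt "-1 0 -0.0005 -0.06 0 0 0" --pt "-1 0 -0.0005 -0.06 0 0 0" --pt "-1 0 -0.0005 -0.06 0 0 0"

```text
clock: 10.4
eef_pos: [554.2, 57.9, 40.3]
tcp_rot: [-1.571, -0.001, -0.125]
contact_force: [0.1, 0.4, 6.4]
opening: 0.159
```

Run:
```python
from h import *
a=r.grab_frame("side");b=r.grab_frame("top")
cv2.imwrite("pics/c5.png",np.hstack([cv2.resize(x,(400,600),interpolation=cv2.INTER_CUBIC) for x in (a[120:210,230:290],b[165:255,295:355])])[:,:,::-1])
s=r.sense();print(s["eef_pos"],s["tcp_rot"],s["contact_force"],s["opening"])
P=world(FR,[(-10-115-8,0,40)])[0];print(P,delta(P,FR[2]+np.pi/2))
```

```text
[554.16614981  57.85428822  40.26222697] [-1.57081853e+00 -1.45674359e-03 -1.25164041e-01] [0.32392304 0.38677178 6.11754847] 0.15749813811199492
[549.47664919  28.67545238  40.        ] (array([-0.001 ,  0.0003, -0.0295]), np.float64(-0.006))
```

View pics/c5.png

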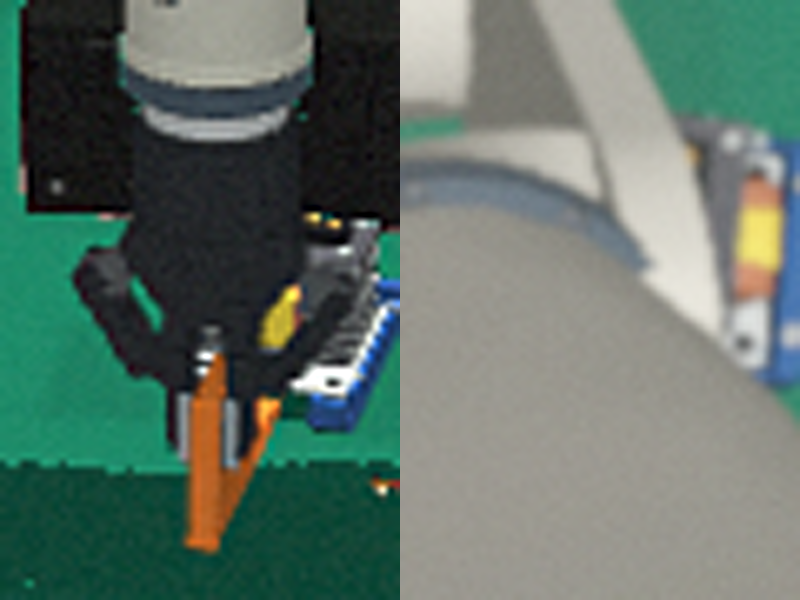

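The side view shows the nose entering the channel at crop (265,405), roughly centred beside the right rail's inner edge at x≈308, with the transformer still flat. Pushing on in small steps.

Emit:
servo_tool --pt "-1 0 0 -0.004 0 0 0" --pt "-1 0 0 -0.008 0 0 0" --pt "-1 -0.001 0 -0.012 0 0 0" --pt "-1 -0.001 0 -0.016 0 0 0" --pt "-1 -0.001 0 -0.02 0 0 0" --pt "-1 -0.001 0 -0.024 0 0 0" --pt "-1 -0.001 0 -0.024 0 0 0"

```text
clock: 11.38
eef_pos: [550.2, 34.4, 40.3]
tcp_rot: [-1.57, -0.001, -0.125]
contact_force: [0.9, 3.6, 6.9]
opening: 0.158
```

Emit:
servo_tool --pt "-1 0 0 -0.003 0 0 0" --pt "-1 0 0 -0.006 0 0 0" --pt "-1 0 0 -0.008 0 0 0" --pt "-1 0 0 -0.008 0 0 0"

```text
clock: 11.88
eef_pos: [549.2, 26.6, 40.3]
tcp_rot: [-1.57, -0.001, -0.125]
contact_force: [0.6, 2.9, 5.9]
opening: 0.158
```

Emit:
servo_tool --pt "-1 0 0 -0.003 0 0 0" --pt "-1 0 0 -0.005 0 0 0" --pt "-1 0 0 -0.005 0 0 0"

```text
clock: 12.25
eef_pos: [548.7, 22.2, 40.3]
tcp_rot: [-1.57, -0.002, -0.126]
contact_force: [0.4, 7.1, 5.7]
opening: 0.157
```

Emit:
servo_tool --pt "-1 0 0 -0.002 0 0 0" --pt "-1 0 0 -0.004 0 0 0" --pt "-1 0 0 -0.005 0 0 0" --pt "-1 0 0 -0.005 0 0 0"

```text
clock: 12.75
eef_pos: [548.3, 17.6, 40.3]
tcp_rot: [-1.569, -0.002, -0.126]
contact_force: [0.7, 9.1, 4.6]
opening: 0.161
```

Emit:
servo_tool --pt "-1 0 0 -0.002 0 0 0" --pt "-1 0 0 -0.004 0 0 0" --pt "-1 0 0 -0.005 0 0 0" --pt "-1 0 0 -0.005 0 0 0"

```text
clock: 13.25
eef_pos: [547.6, 12.6, 40.3]
tcp_rot: [-1.569, -0.002, -0.126]
contact_force: [0.8, 8.6, 4.9]
opening: 0.157
```

Run:
```python
from h import *
a=r.grab_frame("side")
o=cv2.imread("pics/side0.png")[:,:,::-1]
cv2.imwrite("pics/c6.png",np.hstack([cv2.resize(x[140:200,250:300],(400,480),interpolation=cv2.INTER_CUBIC) for x in (o,a)])[:,:,::-1])
s=r.sense();print(s["eef_pos"],s["tcp_rot"],s["contact_force"],s["opening"])
```

```text
[547.64108924  12.57597933  40.33329074] [-1.56925688 -0.0019951  -0.12559446] [ 2.18550203 10.56195345  5.43653045] 0.15449522748556263
```

View pics/c6.png

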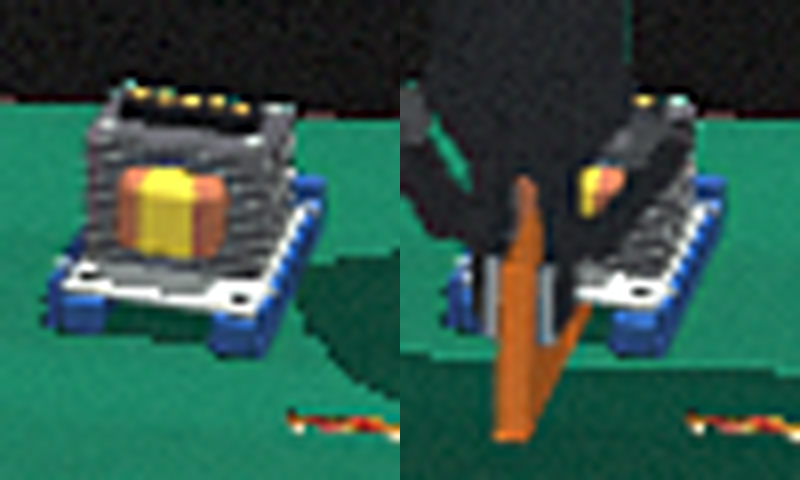

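The right panel (left is the start) shows the plate's right front hole raised by about 7 crop px, from (240,298) to (640,291). That is about 2 mm of lift, as the force plateau of about 9 N suggests. Roughly 13 mm more travel is needed for 5 mm.

Emit:
servo_tool --pt "-1 0 0 -0.002 0 0 0" --pt "-1 0 0 -0.004 0 0 0" --pt "-1 0 0 -0.006 0 0 0" --pt "-1 0 0 -0.008 0 0 0" --pt "-1 0 0 -0.008 0 0 0"

```text
clock: 13.92
eef_pos: [546.6, 4.5, 40.3]
tcp_rot: [-1.569, -0.002, -0.126]
contact_force: [0.7, 8.0, 5.5]
opening: 0.156
```

Emit:
servo_tool --pt "-1 0 0 -0.002 0 0 0" --pt "-1 0 0 -0.004 0 0 0" --pt "-1 0 0 -0.006 0 0 0" --pt "-1 0 0 -0.006 0 0 0" --pt "-1 0 0 -0.006 0 0 0"

```text
clock: 14.55
eef_pos: [545.8, -1.5, 40.3]
tcp_rot: [-1.569, -0.002, -0.126]
contact_force: [1.5, 8.2, 6.4]
opening: 0.156
```

Run:
```python
from h import *
a=r.grab_frame("side")
o=cv2.imread("pics/side0.png")[:,:,::-1]
cv2.imwrite("pics/c7.png",np.hstack([cv2.resize(x[140:200,250:300],(400,480),interpolation=cv2.INTER_CUBIC) for x in (o,a)])[:,:,::-1])
s=r.sense();print(s["eef_pos"],s["tcp_rot"],s["contact_force"],s["opening"])
y=s["tcp_rot"][2]-np.pi/2;L=np.array([np.cos(FR[2]),np.sin(FR[2])]);d=s["eef_pos"][:2]+8*L-FR[:2]
print("wedge origin in frame x,y",d@L,d@[-L[1],L[0]])
for h in(0,3,5,7): print(h,((proj("side",world(FR,[(-48,-42,20+h),(-18,-42,94-20+h*.6)]))-[250,140])*8).round().tolist())
```

```text
[545.78436539  -1.478222    40.28775634] [-1.56953118 -0.00180383 -0.12549061] [1.62113653 8.09221746 5.89450168] 0.15842188240301128
wedge origin in frame x,y -94.62119336109114 0.07173451217374047
0 [[255.0, 306.0], [274.0, 159.0]]
3 [[256.0, 300.0], [275.0, 156.0]]
5 [[256.0, 295.0], [275.0, 153.0]]
7 [[256.0, 291.0], [275.0, 150.0]]
```

View pics/c7.png

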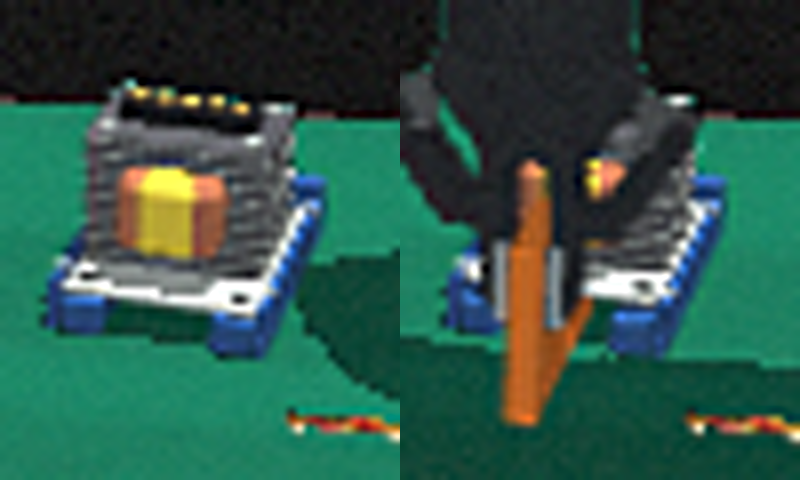

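Emit:
servo_tool --pt "-1 0 0 0 0 0 0" --pt "-1 0 0 0 0 0 0" --pt "-1 0 0 0 0 0 0" --pt "-1 0 0 0 0 0 0"

```text
clock: 15.1
eef_pos: [545.8, -1.4, 40.3]
tcp_rot: [-1.569, -0.002, -0.126]
contact_force: [1.1, 8.9, 6.0]
opening: 0.156
```

Run:
```python
from h import *
a=np.mean([r.grab_frame("side") for _ in range(6)],0).astype(np.uint8)
o=cv2.imread("pics/side0.png")[:,:,::-1]
k=lambda x,c:cv2.resize(x[166:188,c:c+22],(300,300),interpolation=cv2.INTER_CUBIC)
cv2.imwrite("pics/c8.png",np.vstack([np.hstack([k(o,252),k(o,272)]),np.hstack([k(a,252),k(a,272)])])[:,:,::-1])
s=r.sense();print(s["eef_pos"],s["contact_force"],s["opening"],s["clock"])
```

```text
[545.78637653  -1.47050536  40.30332795] [0.82162017 8.88286719 4.88331669] 0.15777520419260768 15.4
```

View pics/c8.png

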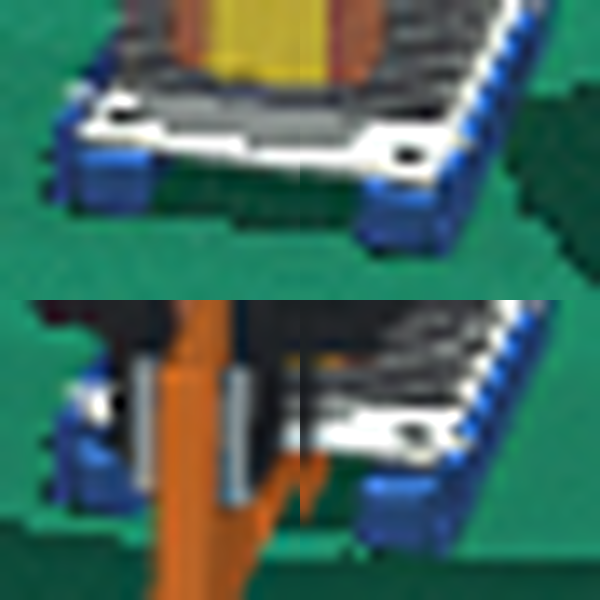

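Both front corners have risen. The right lower edge went from row 185 to 165 in its panel (about 4.6 mm after allowing for the slide). The left went from about 135 to 122, with rail top now visible below both. The state is steady, so I'm handing in.

```bash
python3 -c "
from rig import r
print(r.sign_off())"
```

```text
the job is handed in; nothing more can be done
None
```

I drew the wedge out of its holder by the tab, stood it on the worktop at the frame's open end and pushed its nose under the transformer. I handed in at about 15.4 s, with the wedge still gripped and the transformer resting on it. No verdict was reported.

**Last checks:**
- **Lift:** the right front corner was up about 4.6 mm from the side pictures. Estimates from contact onset and from wedge position bracketed that, at 4.5 and 5.7 mm. The left corner is mostly hidden by the gripper. What shows had risen about 13 crop px against 20 on the right, so that side is less certain.
- **Wedge:** it was flat on the worktop (about 5 N upward), upright to about 0.002 rad and centred in the channel by the fitted pose. The grip held steady at opening 0.16.
- **Push:** it was steady at about 8–9 N.
- **Transformer:** I judged the rear edge as down on the rails and against the stop from the force plateau and geometry, without measuring it. I saw no sign of the robot touching it.
- **Bottle, spool and tape:** I kept the path clear of all three, but did not measure them again at the end.

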